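# Pluck the enamel needle case out of its flush drawer pocket

### The job

Take the turquoise needle case out of its pocket in the maple drawer: it lies flush and too close for fingers at its sides, so push it from the thumb well up the sloping end until it pokes out, then take hold of it. Lay it gently, flat and lengthwise, between the low rims of the little boxwood stool, centred on the seat, and let go. Leave the red case in its pocket and do not disturb the other collectibles.

Things in the scene. Friction and masses are not known exactly. Their poses are not given: they have to be found in the camera images.
- drawer: shallow maple drawer, 134 (x) x 246 (y) x 34 (z) mm, fixed on the smoked glass shelf, round brass pull at the middle of its -x front. Origin: centre of its underside; z up. Two equal open pockets run along its y axis, centred at x = -33 and +33 mm, each 44 mm wide, floor at z = 10, drawer's flat upper face at z = 34 mm; outer side walls 12 mm, rib between them 22 mm
- pocket_near (a point): foot of the slope in the pocket at x = -33 mm (mid width, floor level, drawer y = +51 mm), axes as the drawer's. From here the flat floor runs 166 mm to -y up to an upright end wall; to +y the slope rises 24 mm over 54 mm (24 degrees) to the drawer's upper face, whose flat land goes on 18 mm to the drawer's end
- pocket_far (a point): the same point of the other pocket, at x = +33 mm, of equal shape. At the start each pocket holds one case (which is where varies), lying on the flat floor, with an empty thumb well 42 to 55 mm long between the -y end wall and the case's tail
- turquoise_case: the turquoise enamel needle case with brass bands, loose closed rigid box 32 (x) x 110 (y) x 24 (z) mm, about 0.11 kg. Origin: centre of its underside; z up, y along its length (towards the pocket's slope at the start). It lies in a drawer pocket with its top level with the drawer's upper face and about 6 mm free at each side
- red_case: the same needle case in wine red, in the other pocket, same size, origin and axes; it stays where it is
- stool: boxwood spool holder shaped like a tiny stool, fixed on the glass shelf. Origin: centre of its underside (between the feet); z up. Seat 84 mm long (y) and 56 mm wide (x), its flat upper face at z = 45 mm. Along both long sides runs a rim 8 mm wide and 4 mm high, with 40 mm between the rims; the ends (+y and -y) are open, so the case overhangs them
- milk_thimble: milk glass thimble, white, 23 mm wide, 27 mm high, standing loose on the glass shelf. Origin: centre of its underside
- copper_thimble: copper thimble with a dented side, 23 mm wide, 27 mm high, standing loose. Origin: centre of its underside
- egg: turquoise cloisonne egg on a brass foot, 46 mm wide, 66 mm high, standing loose. Origin: centre of its underside
- spool: turned wooden spool, 34 mm wide, 45 mm high, standing loose. Origin: centre of its underside
- button_jar: blue ceramic jar with a brass cap, 56 mm wide, 75 mm high, standing loose. Origin: centre of its underside
- magnifier: hand magnifier lying flat, lens 74 mm wide at its origin, handle along its +x to 131 mm, 12 mm high

How it is judged:
On the way:
1. the turquoise case is lifted right out of the drawer (z of turquoise_case in the frame of drawer above 0.05 m and contact force between the fingers and turquoise_case above 0.5 N), for 0.1 s.
At the end, for the whole second after the job is handed in: the turquoise case lies still, released, on the stool's seat between the rims: centre within 18 mm along and 8 mm across, right side up and level to 0.1 rad, lengthwise to 0.15 rad, underside within 3 mm of the seat; the red case is within 20 mm of where it was (x of turquoise_case in the frame of stool between -0.008 and 0.008 m and y of turquoise_case in the frame of stool between -0.018 and 0.018 m and z of turquoise_case in the frame of stool between 0.042 and 0.048 m and angle between the y axis of turquoise_case and the y axis of stool, either way round below 0.15 rad and angle between turquoise_case's own z axis and vertical below 0.1 rad and linear speed of turquoise_case below 0.02 m/s and contact force between turquoise_case and stool above 0.2 N and distance of red_case from where it was at the start of the episode below 0.02 m); the robot touches nothing.
It fails at once if the red case is shoved or lifted by more than 20 mm (distance of red_case from where it was at the start of the episode above 0.02 m).
It fails at once if the turquoise case is dropped or slammed on the stool (faster than 0.35 m/s just above the seat) (horizontal distance between turquoise_case and stool below 0.06 m and z of turquoise_case in the frame of stool below 0.065 m and linear speed of turquoise_case above 0.35 m/s).
It fails at once if another collectible is moved by more than 25 mm or tipped (distance of any of milk_thimble, copper_thimble, egg, spool, button_jar, magnifier from where it was at the start of the episode above 0.025 m or angle between any of milk_thimble, copper_thimble, egg, spool, button_jar, magnifier's own z axis and vertical above 0.5 rad).
It also fails if it takes over 54 s, if anything falls off the work surface, if the arm or the gripper's body presses on something with over 40 N, if the wrist force passes 120 N, or if a joint passes its speed limit or range.

### The arm

A 6-joint arm with a two-finger parallel gripper is mounted at the origin on the work surface. World frame = base frame: x ahead of the robot, y to its left, z up, the work surface at z = 0. Lengths are in m, angles in rad, forces in N, time in s.
With the tool pointing down it reaches from about 0.35 to 0.85 m from the base axis. Payload 8.1 kg.
Tool frame: the origin (TCP) lies midway between the tips of the shut fingers; the grasp point (between the pads) lies 19 mm behind it; z points along the fingers, y is the direction in which the jaws open and shut (so a half turn about z gives the same grasp; the last joint's range is limited). The gripper opens to 93 mm and grips with 3 to 60 N. Pads are 15 mm wide; open, the fingers measure 128 mm over their backs; the gripper's body (75 mm by 188 mm) begins 65 mm behind the grasp point.
Start: joints at [1.102, 0.13, 1.488, -0, 1.523, -0.085], TCP at [0.225, 0.556, 0.219] pointing down, gripper open.
Joint ranges: [-2.96, 2.96], [-0.89, 2.26], [0.02, 2.5], [-1.34, 4.48], [0, 2.73], [-2.66, 2.66]. Speed limits (rad/s): [2.39, 2.39, 2.79, 3.14, 3.14, 3.14].

### API

Orientations are given as a rotation vector (axis times angle).
In Python, from plant import robot gives the robot as it stands. The module is installed in compiled form; this text tells all that it offers.
- The arm moves only by the shell command python3 -m pendant 'ROWS' [FORCE]. ROWS is JSON, a list of rows, each an object with "translation": the shift along the tool's x, y, z in mm, a list of three; "twist": the turn, a rotation vector about the tool's x, y, z in rad, a list of three; "grip": the opening, from -1 (shut) to 1 (fully open). A call has exactly 10 rows; each row shifts and turns the pose as measured when the row begins, along the tool's axes as they then stand; what a row does not reach is not made up. A row lasts 1/10 s, in which the tool goes at most 50 mm and 8.59 degrees, less where a joint would pass 70% of its speed; a pose out of reach is approached as far as the arm can. A call is refused whole if a number of a shift passes 50 or a number of a turn 0.15, either way. A call with a gripper value outside its range is refused whole. The fingers move at their own pace and stop on an object; FORCE is the grip in N (left out, the last holds). Time passes only in rows, so rows that do not move let the fingers close, or fill a call up. It gives the time, the measured TCP pose, the force and the opening at its end, in the units of the state.
- robot.read_state(): the state, without advancing time (a new reading comes with each control period).
- robot.read_camera(name): name is "side" or "top" or "wrist"; returns (picture, depth): 384x512x3 uint8, red, green, blue; 384x512 float32, m along the optical axis (not along the pixel's ray), 0 where there is no reading.
- robot.camera_info(name): a dict with "vertical_fov" (degrees; the focal length in pixels is half the picture's height over the tangent of half this angle, whatever the lens; pixels are square), "cx", "cy" (the principal point, pixels), "cam_to_world" (4x4, takes a point from camera to world coordinates). Camera axes: x right, y up, looking along -z (the intrinsics and any distortion apply to the point x, -y, -z); pixel columns grow to the right and rows downward; lengths in m; the calibration is good to about 2 mm. A picture is of the moment at which its call begins: read the wrist's pose just before it. camera_info takes no time and is no camera call; for the wrist camera it gives the pose at the moment of the call.
- robot.close_job(): hands the job in, once; it reports no verdict.
The state is a dict: "t": time; "q": joint angles; "dq": joint speeds; "joint_torque": joint torques, N m; "tool_pos": TCP position; "orientation": TCP orientation; "force": force on the tool from outside, world axes, zero at the start; "wrist_torque": the same for the moment, N m; "opening": finger opening in m.
Only numpy, scipy, OpenCV 4.12 (cv2) and the standard library are available. Lean on these libraries where they do the work, as an engineer would, in place of code of your own. Each camera call takes 0.05 s, during which the arm holds its last target. There are 200 camera calls.

## Working session

There is one attempt and no reset: what is moved stays moved. The work goes in short steps, Python scripts to look and compute and a shell command to move; the robot and the scene stay as the last step left them, time stands still between calls to the robot, and variables do not carry over. Pictures are saved under pics/ and viewed, about 8 in all and at most 12, crops included, and the job is handed in when it is done.

```bash
mkdir -p pics; cat > h.py <<'E'
import numpy as np, cv2
from plant import robot
from scipy.spatial.transform import Rotation as R
def cam(name,save=None):
    i=robot.camera_info(name); p,d=robot.read_camera(name)
    np.savez(f'{name}.npz',p=p,d=d,T=i['cam_to_world'],f=p.shape[0]/2/np.tan(np.radians(i['vertical_fov'])/2),cx=i['cx'],cy=i['cy'])
    if save: cv2.imwrite('pics/'+save,cv2.resize(p[:,:,::-1],None,fx=1.5,fy=1.5,interpolation=cv2.INTER_CUBIC))
    return i
def cloud(name):
    z=np.load(f'{name}.npz'); d=z['d']; v,u=np.mgrid[:d.shape[0],:d.shape[1]]
    X=np.stack([(u-z['cx'])/z['f']*d,-(v-z['cy'])/z['f']*d,-d,np.ones_like(d)],-1)
    return z['p'],d,(X@np.array(z['T']).T)[...,:3]
def toworld(name,u,v,zw):
    z=np.load(f'{name}.npz');T=np.array(z['T'])
    r=T[:3,:3]@np.array([(u-z['cx'])/z['f'],-(v-z['cy'])/z['f'],-1]); o=T[:3,3]
    return o+r*(zw-o[2])/r[2]
E
python3 - <<'E'
from h import *
s=robot.read_state(); print(s)
for n in ['top','side']:
    i=cam(n,n+'1.png'); print({k:(np.round(v,3).tolist() if k=='cam_to_world' else v) for k,v in i.items()})
E
```

```text
{'t': 0.0, 'q': array([ 1.10156235e+00,  1.31189214e-01,  1.48927597e+00, -5.82580269e-06,
        1.52301169e+00, -8.53930122e-02]), 'dq': array([ 1.97970236e-04, -8.48461791e-04,  3.68915243e-05,  7.19670384e-05,
        8.83419941e-04,  1.20256390e-03]), 'joint_torque': array([ 2.00367608e-04, -5.59828341e+01, -4.91763031e+01,  7.68296001e-02,
        3.54037376e-02, -1.56763895e-04]), 'tool_pos': array([0.22440574, 0.55583118, 0.21757253]), 'orientation': array([-5.99143409e-01, -3.08341008e+00,  2.84868754e-03]), 'force': array([-0.75969219, -0.19398726, -0.05495444]), 'wrist_torque': array([-0.00841736, -0.04284678, -0.01257124]), 'opening': 0.09284325985891423}
{'vertical_fov': 54.451221897197875, 'cx': 257.80902576664926, 'cy': 196.315753463351, 'cam_to_world': [[-0.001, 0.995, -0.099, 0.505], [-1.0, 0.0, 0.015, 0.011], [0.015, 0.099, 0.995, 1.179], [0.0, 0.0, 0.0, 1.0]]}
{'vertical_fov': 52.95888353784191, 'cx': 254.04898109581998, 'cy': 187.58312186048107, 'cam_to_world': [[0.842, 0.311, -0.44, 0.145], [-0.539, 0.463, -0.704, -0.802], [-0.015, 0.83, 0.557, 0.66], [0.0, 0.0, 0.0, 1.0]]}
```

View pics/top1.png

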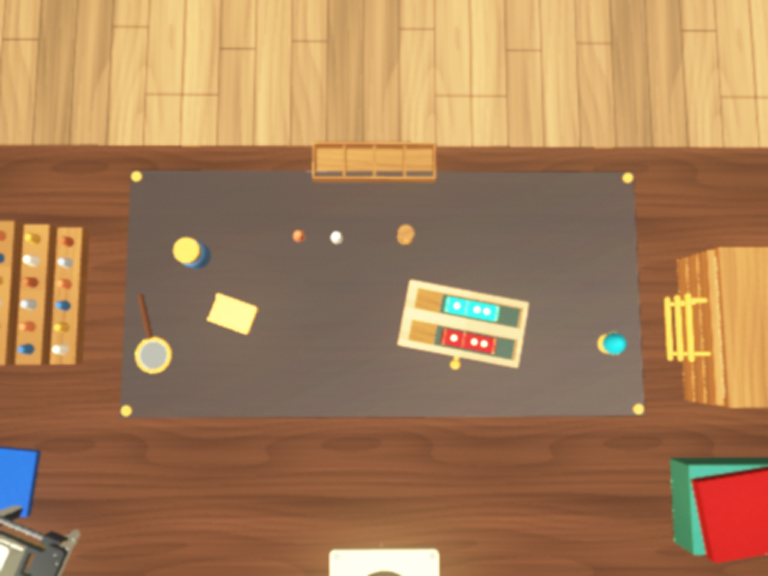

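View pics/side1.png

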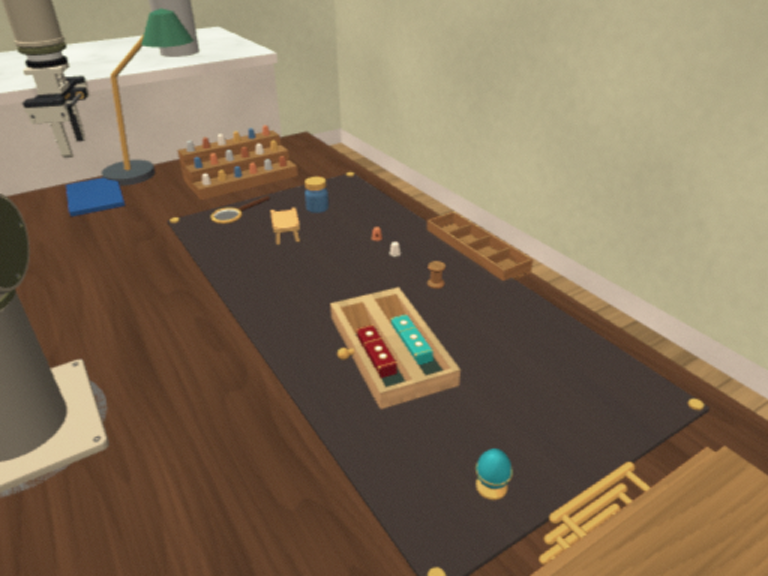

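The top view shows the turquoise case at about (470,309) in the far pocket, with its thumb well on the right at (508,316). The slope is at the left (430,299). The red case is in the near pocket, and the stool is at (232,313). Next I'll fit the poses from depth.

```bash
python3 - <<'E'
from h import *
for n in ['top','side']:
    p,d,X=cloud(n); hsv=cv2.cvtColor(p,cv2.COLOR_RGB2HSV)
    g=(d>0)&(X[...,0]>.3)&(X[...,0]<.8)&(np.abs(X[...,1])<.5)
    print(n,'shelf z',np.median(X[...,2][g]))
    hist=lambda m:np.round(np.percentile(X[m],[2,50,98],axis=0),3).tolist()
    z0=np.median(X[...,2][g])
    def rect(m,name):
        k,l,st,c=cv2.connectedComponentsWithStats(m.astype(np.uint8)); 
        if k<2: print(name,'none');return
        j=1+np.argmax(st[1:,4]); m=l==j; P=X[m]
        r=cv2.minAreaRect(P[:,:2].astype(np.float32)*1000); print(name,m.sum(),'ctr',np.round(r[0],1),'size',np.round(r[1],1),'ang',round(r[2],1),'z',np.round(np.percentile(P[:,2],[5,50,95]),4))
    H,S,V=[hsv[...,k].astype(int) for k in range(3)]
    up=g&(X[...,2]>z0+.02)
    rect(g&(H>80)&(H<98)&(S>120)&(V>80)&(X[...,1]>-.3),'turq')
    rect(g&((H<8)|(H>170))&(S>150)&(V>60)&(X[...,1]<.1)&(X[...,0]<.7),'red')
    rect(up&(X[...,1]<.05)&(X[...,1]>-.28)&(X[...,0]<.68),'drawer')
    rect(g&(X[...,2]>z0+.03)&(X[...,1]>.15)&(X[...,1]<.38)&(X[...,0]<.6),'stool')
E
```

```text
top shelf z 0.010477280904122033
turq 274 ctr [ 591.9 -178.1] size [106.9  35.5] ang 79.5 z [0.039  0.0444 0.048 ]
red 266 ctr [ 525.4 -169.8] size [108.1  32.5] ang 77.7 z [0.0412 0.0443 0.0481]
drawer 1823 ctr [ 547.8 -157.8] size [246.8 159.4] ang 79.0 z [0.0337 0.044  0.0479]
stool 460 ctr [579.  305.1] size [84.3 55.7] ang 70.6 z [0.052  0.0563 0.0613]
side shelf z 0.00911330702664187
turq 239 ctr [ 587.7 -180.9] size [96.9 29. ] ang 79.7 z [0.0351 0.0429 0.0448]
red 400 ctr [ 522.5 -176.3] size [108.9  30.4] ang 78.6 z [0.0278 0.0425 0.0448]
drawer 3016 ctr [ 547.4 -161.8] size [249.9 161.4] ang 78.8 z [0.0313 0.0425 0.0449]
stool 218 ctr [579.4 299.2] size [89.7 55.4] ang 71.0 z [0.0455 0.0545 0.059 ]
```

```bash
A='{"translation":[-48,-2,-5],"twist":[0,0,0.08],"grip":1}'; python3 -m pendant '[{"translation":[-48,-2,-5],"twist":[0,0,0.08],"grip":1},{"translation":[-48,-2,-5],"twist":[0,0,0.08],"grip":1},{"translation":[-48,-2,-5],"twist":[0,0,0.08],"grip":1},{"translation":[-48,-2,-5],"twist":[0,0,0.08],"grip":1},{"translation":[-48,-2,-5],"twist":[0,0,0.08],"grip":1},{"translation":[-48,-2,-5],"twist":[0,0,0.08],"grip":1},{"translation":[-48,-2,-5],"twist":[0,0,0.08],"grip":1},{"translation":[-48,-2,-5],"twist":[0,0,0.08],"grip":1},{"translation":[-48,-2,-5],"twist":[0,0,0.08],"grip":1},{"translation":[-48,-2,-5],"twist":[0,0,0.08],"grip":1}]' 20
```

```text
t: 1.1
tool_pos: [0.5569, 0.2149, 0.2615]
orientation: [-1.774, -2.587, 0.018]
force: [-0.5, -0.4, 0.1]
opening: 0.0935
```

```bash
python3 -c "
from h import *
cam('wrist','w_stool.png')"; cp wrist.npz wstool.npz
python3 -m pendant '[{"translation":[-48,-2,-5],"twist":[0,0,0.08],"grip":1},{"translation":[-48,-2,-5],"twist":[0,0,0.08],"grip":1},{"translation":[-48,-2,-5],"twist":[0,0,0.08],"grip":1},{"translation":[-48,-2,-5],"twist":[0,0,0.08],"grip":1},{"translation":[-48,-2,-5],"twist":[0,0,0.08],"grip":1},{"translation":[-48,-2,-5],"twist":[0,0,0.08],"grip":1},{"translation":[-48,-2,-5],"twist":[0,0,0.08],"grip":1},{"translation":[-45,0,0],"twist":[0,0,0],"grip":-1},{"translation":[0,0,0],"twist":[0,0,0],"grip":-1},{"translation":[0,0,0],"twist":[0,0,0],"grip":-1}]' 20
python3 - <<'E'
from h import *
i=cam('wrist','w_drawer.png'); print(np.round(i['cam_to_world'],3).tolist(),i['vertical_fov'],i['cx'],i['cy'])
a=cv2.imread('pics/w_drawer.png');b=cv2.imread('pics/w_stool.png')
cv2.imwrite('pics/both.png',cv2.resize(np.vstack([a,b]),(600,900))[:, :] if 0 else cv2.resize(np.hstack([a,b]),(800,300)))
E
```

```text
t: 2.15
tool_pos: [0.5679, -0.1753, 0.2954]
orientation: [-2.457, -1.952, 0.031]
force: [0.4, 0.4, 0.5]
opening: 0.0735
[[0.974, 0.212, 0.08, 0.588], [-0.226, 0.933, 0.28, -0.1], [-0.015, -0.291, 0.957, 0.461], [0.0, 0.0, 0.0, 1.0]] 66.50492987808228 255.97415031472454 191.44097585580556
```

View pics/both.png

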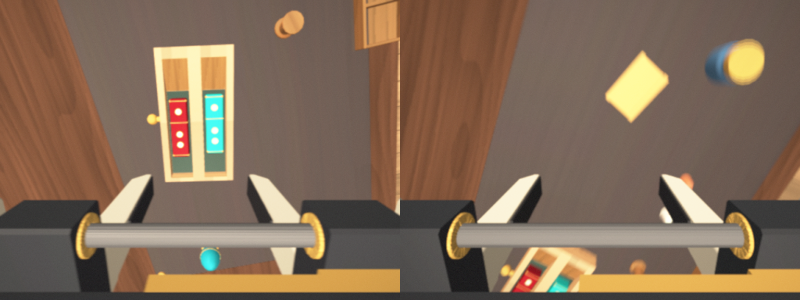

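The left half shows the whole drawer, with both cases and wells in view. The right half shows the stool. I'll fit the poses by rendering the known drawer outlines into the depth and colour data.

```bash
python3 - <<'E'
from h import *
def ana(n,tag):
    p,d,X=cloud(n); hsv=cv2.cvtColor(p,cv2.COLOR_RGB2HSV); H,S,V=[hsv[...,k].astype(int) for k in range(3)]
    g=(d>0.2)
    def rect(m,name,kk=None):
        m=m.astype(np.uint8)
        if kk: m=cv2.morphologyEx(m,cv2.MORPH_OPEN,np.ones((kk,kk)))
        k,l,st,c=cv2.connectedComponentsWithStats(m)
        if k<2: print(name,'none');return
        m=l==1+np.argmax(st[1:,4]); P=X[m]
        r=cv2.minAreaRect(P[:,:2].astype(np.float32)*1000); print(tag,name,m.sum(),'ctr',np.round(r[0],1),'size',np.round(r[1],1),'ang',round(r[2],1),'z',np.round(np.percentile(P[:,2],[5,50,95]),4)); return r
    sh=g&(X[...,0]>.4)&(X[...,0]<.7)&(V<120); z0=np.median(X[...,2][sh]); print('shelf',z0)
    dr=g&(X[...,1]<0.02)&(X[...,1]>-.33)&(X[...,0]<.68)&(X[...,0]>.4)
    t=dr&(H>80)&(H<98)&(S>100)&(V>80)&(X[...,2]<.06)
    rect(t,'turq',3); rect(dr&((H<8)|(H>170))&(S>150)&(V>60),'red',3)
    rect(dr&(X[...,2]>z0+.028)&(X[...,2]<z0+.045),'drawer',7)
    # pocket dark/low region of turquoise pocket: everything below top
    rect(g&(X[...,2]>z0+.03)&(X[...,1]>.2)&(X[...,1]<.38)&(X[...,0]<.66)&(X[...,0]>.5)&(X[...,2]<.075),'stool',3)
ana('wrist','W')
import shutil; shutil.copy('wrist.npz','wd.npz')
ana('wstool','WS')
p,d,X=cloud('wd'); 
# height profile in drawer frame along far pocket
a=np.radians(79); 
c=np.array([.555,-.16])
E
```

```text
shelf 0.01026877909496815
W turq 728 ctr [ 586.6 -200.4] size [59.1 33.8] ang 78.0 z [0.0414 0.044  0.0455]
W red 705 ctr [ 521.1 -193.3] size [59.5 30.8] ang 78.8 z [0.0421 0.0441 0.0453]
W drawer 4944 ctr [ 559.4 -163. ] size [246.2 133.9] ang 78.9 z [0.0411 0.0441 0.0456]
stool none
shelf 0.010255079953199353
WS turq 316 ctr [ 595.5 -144.4] size [38.7 29.5] ang 77.5 z [0.0276 0.0426 0.0448]
WS red 616 ctr [ 527.1 -157.7] size [80. 32.] ang 78.4 z [0.0322 0.0437 0.0451]
WS drawer 1530 ctr [597.8 -97.3] size [104.6 123.9] ang 6.2 z [0.0402 0.0441 0.0453]
WS stool 3336 ctr [579.2 302. ] size [84.  56.2] ang 70.1 z [0.054  0.0557 0.06  ]
```

```bash
cat >> h.py <<'E'
YAW=np.radians(-11.1); C=np.array([.5594,-.163,.010]); DR=R.from_euler('z',YAW)
def dw(x,y,z): return C+DR.apply([x/1e3,y/1e3,z/1e3])   # drawer mm -> world
def wd(p): return DR.inv().apply(np.asarray(p)-C)*1e3
def down(yaw,tilt=0):  # tool y along yaw dir, z down, tilt: rotation about tool y
    y=np.array([np.cos(yaw),np.sin(yaw),0]); z=np.array([0,0,-1.]); x=np.cross(y,z)
    return R.from_matrix(np.stack([x,y,z],1))*R.from_rotvec([0,tilt,0])
def go(target,Rt):
    s=robot.read_state(); Rc=R.from_rotvec(s['orientation'])
    print('t',round(s['t'],2),'pos',np.round(s['tool_pos']*1e3,1),'drawer',np.round(wd(s['tool_pos']),1),'open',round(s['opening']*1e3,1),'F',np.round(s['force'],1))
    print('tool shift mm',np.round(Rc.inv().apply(target-s['tool_pos'])*1e3,1),'twist',np.round((Rc.inv()*Rt).as_rotvec(),3), 'q',np.round(s['q'],2))
E
python3 -c "
from h import *
go(dw(33,-90,80),down(YAW))"
```

```text
t 2.2 pos [ 567.9 -175.1  295.2] drawer [ 10.7 -10.2 285.2] open 69.9 F [0.  0.6 0.4]
tool shift mm [-76.1  28.1 205.9] twist [-0.015  0.014 -0.034] q [-0.38  0.11  1.37 -0.02  1.67 -0.15]
```

```bash
python3 -m pendant '[{"translation":[-15,6,30],"twist":[-0.015,0.014,-0.034],"grip":-1},{"translation":[-15,6,30],"twist":[0,0,0],"grip":-1},{"translation":[-15,6,30],"twist":[0,0,0],"grip":-1},{"translation":[-15,5,30],"twist":[0,0,0],"grip":-1},{"translation":[-16,5,30],"twist":[0,0,0],"grip":-1},{"translation":[0,0,30],"twist":[0,0,0],"grip":-1},{"translation":[0,0,20],"twist":[0,0,0],"grip":-1},{"translation":[0,0,0],"twist":[0,0,0],"grip":-1},{"translation":[0,0,0],"twist":[0,0,0],"grip":-1},{"translation":[0,0,0],"twist":[0,0,0],"grip":-1}]' 20
python3 - <<'E'
from h import *
go(dw(33,-90,50),down(YAW))
cam('wrist','w2.png'); cam('top','t2.png')
z=cv2.imread('pics/t2.png')[240:420,360:600]; cv2.imwrite('pics/t2c.png',cv2.resize(z,None,fx=2,fy=2))
a=cv2.imread('pics/w2.png'); cv2.imwrite('pics/c2.png',np.hstack([cv2.resize(a,(480,360)),cv2.resize(z,(320,240)).copy() if 0 else cv2.copyMakeBorder(cv2.resize(z,(320,240)),0,120,0,0,cv2.BORDER_CONSTANT)]))
E
```

```text
t: 3.2
tool_pos: [0.5878, -0.2399, 0.0893]
orientation: [-2.399, -2.026, -0.008]
force: [0.4, 0.7, 0.5]
opening: 0.0005
t 3.2 pos [ 587.8 -239.9   89.3] drawer [ 42.7 -69.9  79.3] open 0.5 F [0.4 0.7 0.5]
tool shift mm [-19.9 -10.2  29.2] twist [ 0.002 -0.005  0.025] q [-0.47  0.31  1.52  0.01  1.31 -0.3 ]
```

View pics/c2.png

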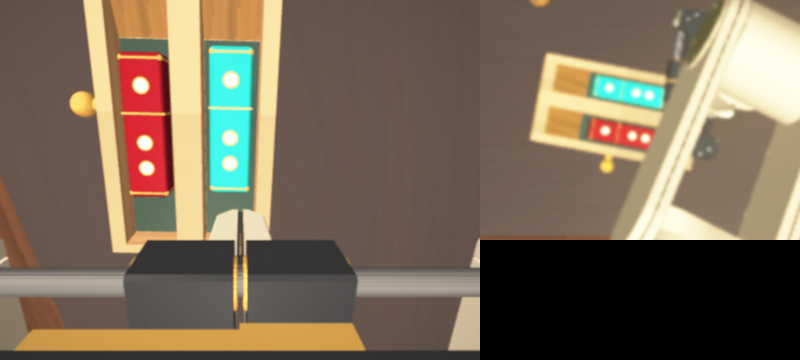

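The fingers are shut and hanging above the well, about 10 mm off in x and 20 mm short in y. The full turquoise case is in view, so I'll refine the case and drawer poses from this nearer picture.

```bash
python3 - <<'E'
from h import *
p,d,X=cloud('wrist'); hsv=cv2.cvtColor(p,cv2.COLOR_RGB2HSV); H,S,V=[hsv[...,k].astype(int) for k in range(3)]
v=np.mgrid[:384,:512][0]
D=wd(X.reshape(-1,3)).reshape(X.shape)
ok=(d>.12)&(v<250)
m=ok&(H>80)&(H<98)&(S>100)&(V>80)&(D[...,2]>28)
m=cv2.morphologyEx(m.astype(np.uint8),cv2.MORPH_CLOSE,np.ones((9,9)))>0
r=cv2.minAreaRect(D[m][:,:2].astype(np.float32)); print('turq drawer frame',r,np.median(D[m][:,2]))
m=ok&((H<8)|(H>170))&(S>150)&(D[...,2]>28); m=cv2.morphologyEx(m.astype(np.uint8),cv2.MORPH_CLOSE,np.ones((9,9)))>0
print('red',cv2.minAreaRect(D[m][:,:2].astype(np.float32)))
# outer edges & rib at several y
top=ok&(D[...,2]>29)&(D[...,2]<40)&(H>10)&(H<30)
low=ok&(D[...,2]<29)
for y in (-80,-70,55,65,80):
    b=top&(np.abs(D[...,1]-y)<4); xs=np.sort(D[b][:,0]); 
    if len(xs)>5:
        j=np.where(np.diff(xs)>8)[0]; print(y,round(xs[0],1),[(round(xs[k],1),round(xs[k+1],1)) for k in j],round(xs[-1],1))
E
```

```text
turq drawer frame ((33.45865249633789, -11.865909576416016), (32.06776428222656, 110.23025512695312), 0.06599502265453339) 34.11239839492694
red ((-4.181789398193359, -17.41219711303711), (108.95896911621094, 88.63594055175781), 88.99083709716797)
-80 -67.1 [(np.float64(-53.5), np.float64(-10.4)), (np.float64(11.7), np.float64(55.6))] 67.6
-70 -66.5 [(np.float64(11.6), np.float64(55.5))] 67.5
55 -66.9 [(np.float64(-53.9), np.float64(-10.9)), (np.float64(11.4), np.float64(55.2))] 67.3
65 -67.0 [(np.float64(-54.1), np.float64(-11.1)), (np.float64(11.4), np.float64(55.1))] 67.3
```

```bash
python3 -m pendant '[{"translation":[-12,-5,5],"twist":[0,0,0.025],"grip":-1},{"translation":[-9,-5,5],"twist":[0,0,0],"grip":-1},{"translation":[0,0,5],"twist":[0,0,0],"grip":-1},{"translation":[0,0,5],"twist":[0,0,0],"grip":-1},{"translation":[0,0,4],"twist":[0,0,0],"grip":-1},{"translation":[0,0,0],"twist":[0,0,0],"grip":-1},{"translation":[0,0,0],"twist":[0,0,0],"grip":-1},{"translation":[0,0,0],"twist":[0,0,0],"grip":-1},{"translation":[0,0,0],"twist":[0,0,0],"grip":-1},{"translation":[0,0,0],"twist":[0,0,0],"grip":-1}]' 20
python3 -c "
from h import *
go(dw(33.4,-91,17),down(YAW))"
```

```text
t: 4.3
tool_pos: [0.5753, -0.2623, 0.0673]
orientation: [2.425, 1.989, 0.012]
force: [-0.2, 0.3, 0.2]
opening: 0.0005
t 4.3 pos [ 575.3 -262.3   67.3] drawer [ 34.7 -94.4  57.3] open 0.5 F [-0.2  0.3  0.2]
tool shift mm [ 3.3 -1.7 40.3] twist [ 0.009 -0.002 -0.003] q [-0.51  0.32  1.55  0.01  1.26 -0.32]
```

```bash
python3 -m pendant '[{"translation":[2,-1,5],"twist":[0.009,0,0],"grip":-1},{"translation":[1,-1,5],"twist":[0,0,0],"grip":-1},{"translation":[0,0,5],"twist":[0,0,0],"grip":-1},{"translation":[0,0,5],"twist":[0,0,0],"grip":-1},{"translation":[0,0,5],"twist":[0,0,0],"grip":-1},{"translation":[0,0,5],"twist":[0,0,0],"grip":-1},{"translation":[0,0,5],"twist":[0,0,0],"grip":-1},{"translation":[0,0,4],"twist":[0,0,0],"grip":-1},{"translation":[0,0,0],"twist":[0,0,0],"grip":-1},{"translation":[0,0,0],"twist":[0,0,0],"grip":-1}]' 20
python3 -c "
from h import *
go(dw(33.4,24,17),down(YAW))"
```

```text
t: 5.3
tool_pos: [0.5734, -0.2582, 0.024]
orientation: [-2.426, -1.991, -0.001]
force: [-0.8, -0.0, 0.0]
opening: 0.0006
t 5.3 pos [ 573.4 -258.2   24. ] drawer [ 32.1 -90.7  14. ] open 0.6 F [-0.8 -0.   0. ]
tool shift mm [114.7   1.   -2.7] twist [-0.002 -0.003 -0.003] q [-0.51  0.38  1.57  0.    1.2  -0.31]
```

```bash
python3 -m pendant '[{"translation":[8,0,-1],"twist":[0,0,0],"grip":-1},{"translation":[8,0,-1],"twist":[0,0,0],"grip":-1},{"translation":[8,0,0],"twist":[0,0,0],"grip":-1},{"translation":[8,0,0],"twist":[0,0,0],"grip":-1},{"translation":[8,0,0],"twist":[0,0,0],"grip":-1},{"translation":[8,0,0],"twist":[0,0,0],"grip":-1},{"translation":[8,0,0],"twist":[0,0,0],"grip":-1},{"translation":[8,0,0],"twist":[0,0,0],"grip":-1},{"translation":[8,0,0],"twist":[0,0,0],"grip":-1},{"translation":[8,0,0],"twist":[0,0,0],"grip":-1}]' 20
python3 - <<'E'
from h import *
go(dw(33.4,26,17),down(YAW))
cam('wrist','w3.png')
p,d,X=cloud('wrist'); hsv=cv2.cvtColor(p,cv2.COLOR_RGB2HSV); H,S,V=[hsv[...,k].astype(int) for k in range(3)]
D=wd(X.reshape(-1,3)).reshape(X.shape); v=np.mgrid[:384,:512][0]
m=(d>.1)&(v<260)&(H>80)&(H<98)&(S>100)&(V>80)
P=D[m]; P=P[P[:,0]>5]
print(np.round(np.percentile(P,[1,50,99],axis=0),1)); 
for y in range(-30,130,15):
    q=P[np.abs(P[:,1]-y)<5]
    if len(q)>3: print(y,np.round([q[:,0].min(),q[:,0].max(),np.median(q[:,2])],1))
E
```

```text
t: 6.3
tool_pos: [0.591, -0.1737, 0.0277]
orientation: [-2.428, -1.992, -0.002]
force: [-0.2, -0.8, -1.5]
opening: 0.0005
t 6.3 pos [ 591.  -173.7   27.7] drawer [33.1 -4.4 17.7] open 0.5 F [-0.2 -0.8 -1.5]
tool shift mm [30.4  0.2  0.8] twist [-0.    -0.002 -0.003] q [-0.37  0.34  1.61  0.    1.19 -0.17]
[[ 19.6   9.3  34.4]
 [ 34.8  72.5  50.6]
 [ 50.1 109.5  59.7]]
0 [22.2 53.1 32.9]
15 [18.7 53.7 36.3]
30 [18.6 54.3 40.2]
45 [18.6 54.5 43.7]
60 [19.3 50.3 47.5]
75 [19.5 50.4 51.3]
90 [19.6 50.4 55.3]
105 [19.7 50.5 58.4]
```

View pics/w3.png

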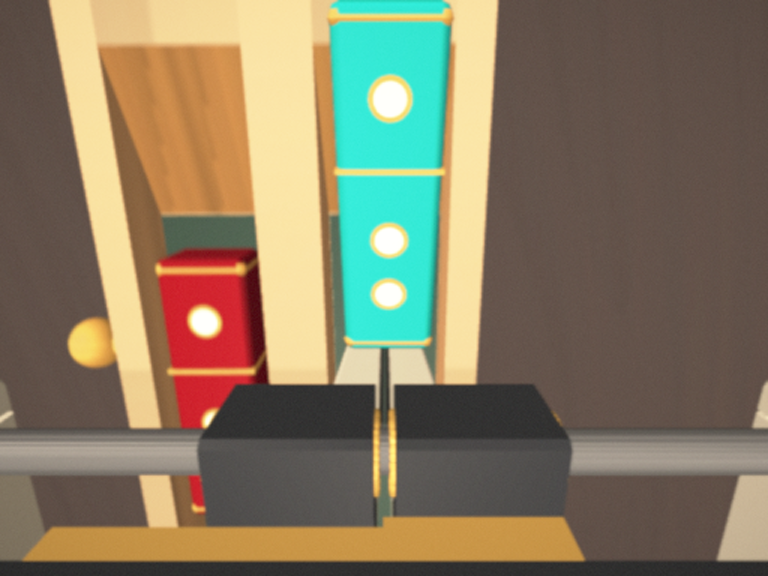

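The case has ridden up straight, with its tail at about (388,342) against the fingers and its nose at the top edge at (390,10). It pitches up about 14.5°. I'll push roughly 28 mm further.

```bash
python3 -m pendant '[{"translation":[5,0,0],"twist":[0,0,0],"grip":-1},{"translation":[5,0,0],"twist":[0,0,0],"grip":-1},{"translation":[5,0,0],"twist":[0,0,0],"grip":-1},{"translation":[5,0,0],"twist":[0,0,0],"grip":-1},{"translation":[4,0,0],"twist":[0,0,0],"grip":-1},{"translation":[1,0,0],"twist":[0,0,0],"grip":-1},{"translation":[0,0,0],"twist":[0,0,0],"grip":-1},{"translation":[-5,0,0],"twist":[0,0,0],"grip":-1},{"translation":[-5,0,0],"twist":[0,0,0],"grip":-1},{"translation":[-5,0,0],"twist":[0,0,0],"grip":-1}]' 20
cat > look.py <<'E'
from h import *
import sys
cam('wrist',sys.argv[1])
p,d,X=cloud('wrist'); hsv=cv2.cvtColor(p,cv2.COLOR_RGB2HSV); H,S,V=[hsv[...,k].astype(int) for k in range(3)]
D=wd(X.reshape(-1,3)).reshape(X.shape); v=np.mgrid[:384,:512][0]
m=(d>.1)&(v<260)&(H>80)&(H<98)&(S>100)&(V>80)
P=D[m]; P=P[P[:,0]>5]
print(np.round(np.percentile(P,[1,50,99],axis=0),1)); 
for y in range(-30,160,15):
    q=P[np.abs(P[:,1]-y)<5]
    if len(q)>3: print(y,np.round([q[:,0].min(),q[:,0].max(),np.median(q[:,2])],1))
E
python3 -c "
from h import *
go(dw(33.4,24,17),down(YAW))"; python3 look.py w4.png
```

```text
t: 7.35
tool_pos: [0.5935, -0.1608, 0.0277]
orientation: [-2.426, -1.993, -0.003]
force: [0.6, -0.8, -1.2]
opening: 0.0003
t 7.35 pos [ 593.5 -160.8   27.7] drawer [33.1  8.7 17.7] open 0.3 F [ 0.6 -0.8 -1.2]
tool shift mm [15.3  0.3  0.7] twist [-0.    -0.003 -0.001] q [-0.35  0.34  1.61  0.    1.19 -0.16]
[[ 19.6  36.5  33. ]
 [ 34.6  89.7  54. ]
 [ 50.1 120.6  65.8]]
30 [22.5 53.2 31.8]
45 [18.6 53.9 37.4]
60 [19.3 50.3 43.4]
75 [19.3 50.2 48.7]
90 [19.3 50.5 53.7]
105 [19.5 50.5 59.5]
120 [18.9 50.9 64.4]
135 [59.5 60.  -0.1]
```

```bash
python3 -m pendant '[{"translation":[-2,0,-20],"twist":[0,0,0],"grip":-1},{"translation":[0,0,-30],"twist":[0,0,0],"grip":-1},{"translation":[0,0,-30],"twist":[0,0,0],"grip":-1},{"translation":[20,2,-10],"twist":[0,0,0],"grip":0.3},{"translation":[20,0,0],"twist":[0,0.115,0],"grip":0.3},{"translation":[20,0,0],"twist":[0,0.115,0],"grip":0.3},{"translation":[15,0,0],"twist":[0,0.115,0],"grip":0.3},{"translation":[0,0,0],"twist":[0,0,0],"grip":0.3},{"translation":[0,0,0],"twist":[0,0,0],"grip":0.3},{"translation":[0,0,0],"twist":[0,0,0],"grip":0.3}]' 30
python3 -c "
from h import *
go(dw(34.8,84,90),down(YAW,.346))"; python3 look.py w5.png
```

```text
t: 8.4
tool_pos: [0.6097, -0.0932, 0.1282]
orientation: [-2.238, -1.831, -0.401]
force: [0.1, 0.1, 0.9]
opening: 0.0516
t 8.4 pos [609.7 -93.2 128.2] drawer [ 35.9  78.2 118.2] open 51.6 F [0.1 0.1 0.9]
tool shift mm [-4.3 -1.1 28.5] twist [ 0.003 -0.007 -0.005] q [-0.44  0.27  1.54  0.35  1.43 -0.31]
[[ 19.7  51.7  10.7]
 [ 34.6  98.8  56.8]
 [ 49.9 140.6  69.8]]
45 [16.5 51.8 10.6]
60 [19.5 49.3 43.3]
75 [19.8 50.1 48.8]
90 [20.1 49.9 53.8]
105 [19.6 49.7 59.4]
120 [19.2 50.3 65.3]
135 [19.9 50.2 68.4]
150 [21.1 54.3  0.5]
```

View pics/w5.png

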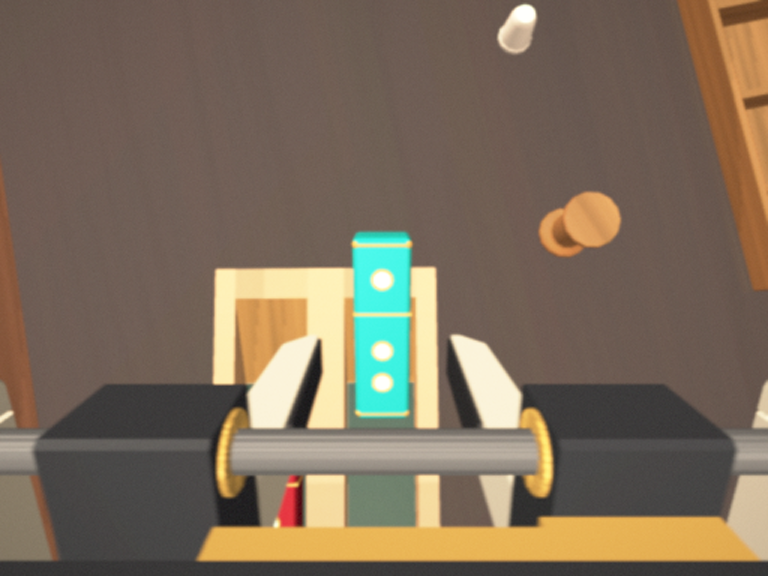

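The picture shows the case lying straight, nose at (382,240) past the drawer's end, and the fingers open astride it. It stayed put when the pusher left. I'll descend along its normal.

```bash
python3 -m pendant '[{"translation":[-2,-1,15],"twist":[0,0,0],"grip":0.3},{"translation":[-2,0,15],"twist":[0,0,0],"grip":0.3},{"translation":[0,0,15],"twist":[0,0,0],"grip":0.3},{"translation":[0,0,10],"twist":[0,0,0],"grip":0.3},{"translation":[0,0,8],"twist":[0,0,0],"grip":0.3},{"translation":[0,0,5],"twist":[0,0,0],"grip":0.3},{"translation":[0,0,3],"twist":[0,0,0],"grip":0.3},{"translation":[0,0,0],"twist":[0,0,0],"grip":0.3},{"translation":[0,0,0],"twist":[0,0,0],"grip":0.3},{"translation":[0,0,0],"twist":[0,0,0],"grip":0.3}]' 30
python3 -c "
from h import *
go(dw(34.7,101.4,41.2),down(YAW,.346))"
```

```text
t: 9.45
tool_pos: [0.6123, -0.0688, 0.0527]
orientation: [-2.236, -1.836, -0.395]
force: [-1.2, 0.7, -0.0]
opening: 0.0607
t 9.45 pos [612.3 -68.8  52.7] drawer [ 33.8 102.7  42.7] open 60.7 F [-1.2  0.7 -0. ]
tool shift mm [-1.7  0.9  1. ] twist [ 0.    -0.004 -0.002] q [-0.4   0.34  1.6   0.36  1.29 -0.32]
```

Within 2 mm, so I'll close now, wait, then lift slowly.

```bash
python3 -m pendant '[{"translation":[-1,1,1],"twist":[0,0,0],"grip":-1},{"translation":[0,0,0],"twist":[0,0,0],"grip":-1},{"translation":[0,0,0],"twist":[0,0,0],"grip":-1},{"translation":[0,0,0],"twist":[0,0,0],"grip":-1},{"translation":[0,0,0],"twist":[0,0,0],"grip":-1},{"translation":[0,0,0],"twist":[0,0,0],"grip":-1},{"translation":[0,0,0],"twist":[0,0,0],"grip":-1},{"translation":[1,0,-3],"twist":[0,0,0],"grip":-1},{"translation":[2,0,-5],"twist":[0,0,0],"grip":-1},{"translation":[3,0,-8],"twist":[0,0,0],"grip":-1}]' 30
python3 -c "
from h import *
go(dw(34.7,101.4,131),down(YAW,.346))"
```

```text
t: 10.45
tool_pos: [0.6129, -0.0699, 0.0692]
orientation: [-2.236, -1.835, -0.394]
force: [-0.1, 0.4, -1.3]
opening: 0.0315
t 10.45 pos [612.9 -69.9  69.2] drawer [ 34.5 101.6  59.2] open 31.5 F [-0.1  0.4 -1.3]
tool shift mm [ 24.4   0.1 -67.6] twist [-0.    -0.004 -0.003] q [-0.41  0.32  1.59  0.35  1.32 -0.31]
```

```bash
python3 -m pendant '[{"translation":[4,0,-11],"twist":[0,0,0],"grip":-1},{"translation":[5,0,-14],"twist":[0,0,0],"grip":-1},{"translation":[5,0,-14],"twist":[0,0,0],"grip":-1},{"translation":[5,0,-14],"twist":[0,0,0],"grip":-1},{"translation":[5,0,-14],"twist":[0,0,0],"grip":-1},{"translation":[4,0,-11],"twist":[0,-0.115,0],"grip":-1},{"translation":[0,0,0],"twist":[0,-0.115,0],"grip":-1},{"translation":[0,0,0],"twist":[0,-0.115,0],"grip":-1},{"translation":[0,0,0],"twist":[0,0,0],"grip":-1},{"translation":[0,0,0],"twist":[0,0,0],"grip":-1}]' 30
python3 - <<'E'
from h import *
go(dw(34.7,101.4,131),down(YAW,0))
cam('side','s6.png'); cam('wrist')
def casefit(n):
    p,d,X=cloud(n); hsv=cv2.cvtColor(p,cv2.COLOR_RGB2HSV); H,S,V=[hsv[...,k].astype(int) for k in range(3)]
    s=robot.read_state(); T=R.from_rotvec(s['orientation']).inv()
    Q=T.apply(X.reshape(-1,3)-s['tool_pos']).reshape(X.shape)*1e3
    m=(d>.1)&(H>80)&(H<98)&(S>100)&(V>80)&(np.abs(Q)<90).all(-1); P=Q[m]
    print(n,m.sum(),np.round(np.percentile(P,[0,1,50,99,100],axis=0),1).tolist()); 
    # top face: most-negative z (tool)
    if n=='wrist':
        for x in range(-60,60,10):
            q=P[np.abs(P[:,0]-x)<4]
            if len(q)>3: print(x,np.round([q[:,1].min(),q[:,1].max(),np.median(q[:,2])],1))
casefit('wrist');casefit('side')
E
```

```text
t: 11.45
tool_pos: [0.6165, -0.0726, 0.1702]
orientation: [2.423, 1.98, 0.006]
force: [-0.3, 0.2, -1.8]
opening: 0.0318
t 11.45 pos [616.5 -72.6 170.2] drawer [ 38.6  99.7 160.2] open 31.8 F [-0.3  0.2 -1.8]
tool shift mm [ 1.8 -4.3 29.1] twist [ 0.012  0.005 -0.007] q [-0.2   0.2   1.5  -0.    1.43  0.  ]
wrist 6211 [[-63.7, -15.8, -17.5], [-62.0, -15.1, -15.7], [6.2, 0.4, -14.3], [41.6, 15.8, -0.6], [42.0, 16.9, 3.6]]
-60 [-15.3  15.2 -14.1]
-50 [-15.2  15.  -14.2]
-20 [-15.2  15.5 -14.2]
-10 [-15.8  16.  -14.3]
0 [-15.8  16.  -14.3]
10 [-15.7  16.9 -14.4]
20 [-14.8  16.3 -14.3]
30 [-14.6  16.4 -14.5]
40 [-13.9  15.6 -12.2]
side 286 [[-71.3, -16.5, -15.5], [-70.5, -16.3, -15.2], [-46.6, -4.9, -11.9], [33.2, 13.6, 8.7], [34.8, 15.3, 10.3]]
```

View pics/s6.png

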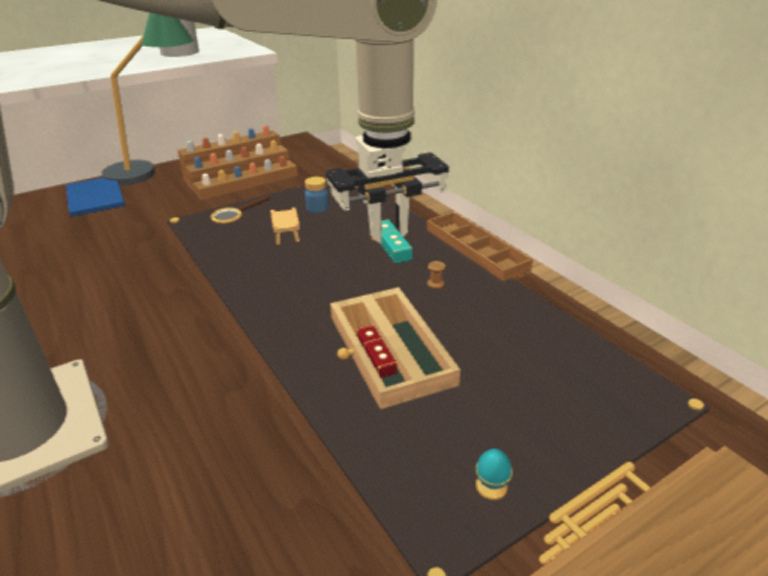

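The case is held level at (395,240), and the red case and the other objects are untouched. Now I'll carry it to a viewing point short of the stool.

```bash
python3 -m pendant '[{"translation":[20,-9,0],"twist":[0.006,0.003,0.01],"grip":-1},{"translation":[30,-14,0],"twist":[0.006,0.002,0.02],"grip":-1},{"translation":[32,-15,0],"twist":[0,0,0.03],"grip":-1},{"translation":[32,-15,0],"twist":[0,0,0.03],"grip":-1},{"translation":[32,-14,0],"twist":[0,0,0.03],"grip":-1},{"translation":[32,-12,0],"twist":[0,0,0.02],"grip":-1},{"translation":[30,-10,0],"twist":[0,0,0.01],"grip":-1},{"translation":[20,-6,0],"twist":[0,0,0],"grip":-1},{"translation":[0,0,0],"twist":[0,0,0],"grip":-1},{"translation":[0,0,0],"twist":[0,0,0],"grip":-1}]' 30
python3 -m pendant '[{"translation":[0,0,0],"twist":[0,0,0],"grip":-1},{"translation":[0,0,0],"twist":[0,0,0],"grip":-1},{"translation":[0,0,0],"twist":[0,0,0],"grip":-1},{"translation":[0,0,0],"twist":[0,0,0],"grip":-1},{"translation":[0,0,0],"twist":[0,0,0],"grip":-1},{"translation":[0,0,0],"twist":[0,0,0],"grip":-1},{"translation":[0,0,0],"twist":[0,0,0],"grip":-1},{"translation":[0,0,0],"twist":[0,0,0],"grip":-1},{"translation":[0,0,0],"twist":[0,0,0],"grip":-1},{"translation":[0,0,0],"twist":[0,0,0],"grip":-1}]' 30
python3 - <<'E'
from h import *
cam('wrist','w7.png'); cam('top','t7.png')
for n in ('wrist','top'):
    p,d,X=cloud(n); hsv=cv2.cvtColor(p,cv2.COLOR_RGB2HSV); H,S,V=[hsv[...,k].astype(int) for k in range(3)]
    for zl in (.05,.0575):
        m=(d>.15)&(X[...,2]>zl)&(X[...,2]<.066)&(X[...,1]>.24)&(X[...,1]<.37)&(X[...,0]<.64)&(X[...,0]>.52)&(H>10)&(H<35)
        P=X[m]; print(n,zl,m.sum(),cv2.minAreaRect(P[:,:2].astype(np.float32)*1e3),np.round(np.percentile(P[:,2],[5,50,95]),4))
yaw=np.radians(-19.8); u=np.array([-np.sin(yaw),np.cos(yaw)])
go(np.array([*(np.array([.5792,.302])+.013*u),.09]),down(yaw))
E
```

```text
t: 12.55
tool_pos: [0.5861, 0.1663, 0.1657]
orientation: [-2.584, -1.746, 0.002]
force: [-0.0, -0.6, -1.3]
opening: 0.0314
t: 13.55
tool_pos: [0.5865, 0.161, 0.1653]
orientation: [-2.589, -1.738, 0.003]
force: [-1.0, -0.3, -1.1]
opening: 0.0315
wrist 0.05 6424 ((578.1002197265625, 299.43975830078125), (77.90385437011719, 56.449745178222656), 70.08930206298828) [0.054  0.0557 0.0599]
wrist 0.0575 1860 ((577.9857788085938, 299.13958740234375), (77.14784240722656, 56.438880920410156), 70.08930206298828) [0.058  0.0592 0.0604]
top 0.05 138 ((555.625244140625, 285.35040283203125), (33.304473876953125, 51.211700439453125), 9.266212463378906) [0.0516 0.0564 0.0616]
top 0.0575 46 ((564.0802001953125, 288.3666687011719), (38.86791229248047, 38.60728073120117), 71.05133056640625) [0.0579 0.0594 0.0633]
t 13.65 pos [586.5 161.  165.3] drawer [-35.8 323.1 155.3] open 31.7 F [ 0.1  0.4 -1.5]
tool shift mm [139.8 -59.1  78.2] twist [-0.021 -0.012 -0.043] q [0.17 0.19 1.52 0.02 1.44 0.56]
```

View pics/w7.png

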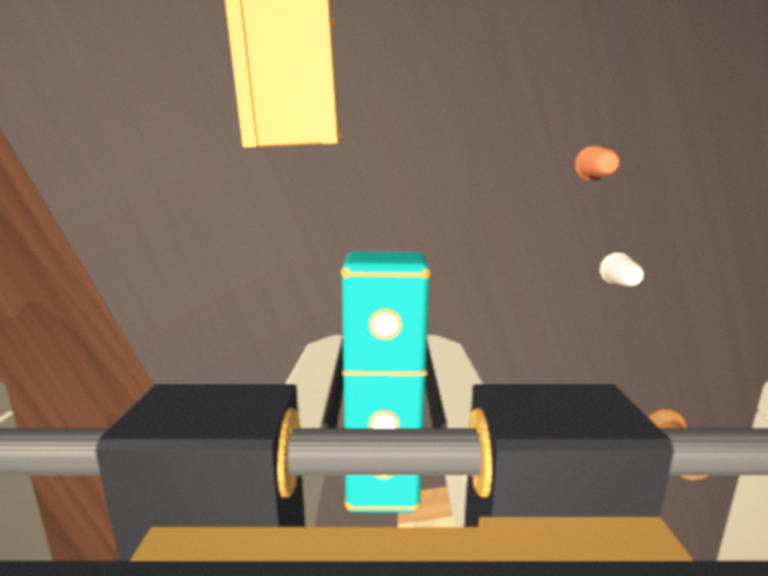

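```bash
python3 - <<'E'
from h import *
z=np.load('wrist.npz'); s=robot.read_state(); T=R.from_rotvec(s['orientation'])
for v in (271,509):
    p=toworld('wrist',(383 if v==509 else 386)/1.5,v/1.5,s['tool_pos'][2]+.0143); print(v,np.round(T.inv().apply(p-s['tool_pos'])*1e3,1))
E
python3 -m pendant '[{"translation":[14,-6,0],"twist":[-0.01,-0.006,-0.02],"grip":-1},{"translation":[20,-8,0],"twist":[-0.01,-0.006,-0.02],"grip":-1},{"translation":[22,-9,0],"twist":[0,0,0],"grip":-1},{"translation":[22,-9,0],"twist":[0,0,0],"grip":-1},{"translation":[22,-9,0],"twist":[0,0,0],"grip":-1},{"translation":[18,-8,4],"twist":[0,0,0],"grip":-1},{"translation":[12,-6,8],"twist":[0,0,0],"grip":-1},{"translation":[5,-2,10],"twist":[0,0,0],"grip":-1},{"translation":[0,0,10],"twist":[0,0,0],"grip":-1},{"translation":[0,0,10],"twist":[0,0,0],"grip":-1}]' 30
python3 - <<'E'
from h import *
yaw=np.radians(-19.9); u=np.array([-np.sin(yaw),np.cos(yaw)])
go(np.array([*(np.array([.5791,.3022])+.013*u),.09]),down(yaw))
E
```

```text
271 [ 37.8   1.2 -13.9]
509 [-64.8   0.1 -15.1]
t: 14.65
tool_pos: [0.581, 0.3117, 0.1221]
orientation: [2.571, 1.801, 0.003]
force: [-0.5, -0.5, -0.8]
opening: 0.0323
t 14.65 pos [581.  311.7 122.1] drawer [-70.2 470.  112.1] open 32.3 F [-0.5 -0.5 -0.8]
tool shift mm [ 3.4  1.4 32.1] twist [ 0.003 -0.    -0.001] q [ 0.42  0.35  1.42 -0.    1.38  0.76]
```

```bash
python3 -m pendant '[{"translation":[2,1,5],"twist":[0,0,0],"grip":-1},{"translation":[1,0,5],"twist":[0,0,0],"grip":-1},{"translation":[0,0,5],"twist":[0,0,0],"grip":-1},{"translation":[0,0,5],"twist":[0,0,0],"grip":-1},{"translation":[0,0,5],"twist":[0,0,0],"grip":-1},{"translation":[0,0,2],"twist":[0,0,0],"grip":-1},{"translation":[0,0,0],"twist":[0,0,0],"grip":-1},{"translation":[0,0,0],"twist":[0,0,0],"grip":-1},{"translation":[0,0,0],"twist":[0,0,0],"grip":-1},{"translation":[0,0,0],"twist":[0,0,0],"grip":-1}]' 30
python3 - <<'E'
from h import *
yaw=np.radians(-19.9); u=np.array([-np.sin(yaw),np.cos(yaw)])
go(np.array([*(np.array([.5791,.3022])+.0133*u),.0645]),down(yaw))
cam('wrist')
p,d,X=cloud('wrist'); hsv=cv2.cvtColor(p,cv2.COLOR_RGB2HSV); H,S,V=[hsv[...,k].astype(int) for k in range(3)]
SR=R.from_euler('z',yaw); Q=SR.inv().apply(X.reshape(-1,3)-[.5791,.3022,.01]).reshape(X.shape)*1e3
v=np.mgrid[:384,:512][0]
m=(d>.1)&(v<240)&(H>80)&(H<98)&(S>100)&(V>80)&(np.abs(Q[...,:2])<80).all(-1); print('case in stool frame',np.round(np.percentile(Q[m],[1,50,99],axis=0),1).tolist())
m=(d>.1)&(v<240)&(H>10)&(H<35)&(Q[...,2]>40)&(Q[...,2]<53)&(np.abs(Q[...,:2])<60).all(-1); print('stool',np.round(np.percentile(Q[m],[1,50,99],axis=0),1).tolist())
E
```

```text
t: 15.65
tool_pos: [0.5831, 0.3109, 0.0908]
orientation: [2.574, 1.797, -0.002]
force: [0.4, 1.0, -0.6]
opening: 0.0319
t 15.65 pos [583.1 310.9  90.8] drawer [-68.  469.6  80.8] open 31.9 F [ 0.4  1.  -0.6]
tool shift mm [ 3.8 -0.9 26.3] twist [ 0.001  0.002 -0.005] q [ 0.41  0.38  1.43 -0.    1.33  0.77]
case in stool frame [[-13.7, 13.2, 75.9], [1.4, 34.8, 94.4], [16.6, 50.5, 96.0]]
stool [[-27.7, 4.2, 41.4], [-20.0, 25.2, 49.1], [28.0, 42.3, 50.6]]
```

```bash
python3 -m pendant '[{"translation":[2,-1,3],"twist":[0,0,0],"grip":-1},{"translation":[1,0,3],"twist":[0,0,0],"grip":-1},{"translation":[1,0,3],"twist":[0,0,0],"grip":-1},{"translation":[0,0,3],"twist":[0,0,0],"grip":-1},{"translation":[0,0,3],"twist":[0,0,0],"grip":-1},{"translation":[0,0,3],"twist":[0,0,0],"grip":-1},{"translation":[0,0,2],"twist":[0,0,0],"grip":-1},{"translation":[0,0,0],"twist":[0,0,0],"grip":-1},{"translation":[0,0,0],"twist":[0,0,0],"grip":-1},{"translation":[0,0,0],"twist":[0,0,0],"grip":-1}]' 30
python3 - <<'E'
from h import *
yaw=np.radians(-19.9); u=np.array([-np.sin(yaw),np.cos(yaw)])
go(np.array([*(np.array([.5791,.3022])+.0133*u),.0645]),down(yaw))
E
```

```text
t: 16.7
tool_pos: [0.5834, 0.3153, 0.0687]
orientation: [2.574, 1.797, -0.003]
force: [-0.0, 0.7, -0.6]
opening: 0.0317
t 16.7 pos [583.4 315.3  68.7] drawer [-68.5 474.   58.7] open 31.7 F [-0.   0.7 -0.6]
tool shift mm [-0.5  0.4  4.2] twist [ 0.001  0.003 -0.004] q [ 0.42  0.41  1.44 -0.    1.29  0.77]
```

```bash
python3 -m pendant '[{"translation":[0,0,1],"twist":[0,0,0],"grip":-1},{"translation":[0,0,1],"twist":[0,0,0],"grip":-1},{"translation":[0,0,1],"twist":[0,0,0],"grip":-1},{"translation":[0,0,1],"twist":[0,0,0],"grip":-1},{"translation":[0,0,0],"twist":[0,0,0],"grip":-1},{"translation":[0,0,0],"twist":[0,0,0],"grip":-1},{"translation":[0,0,0],"twist":[0,0,0],"grip":-1},{"translation":[0,0,0],"twist":[0,0,0],"grip":-1},{"translation":[0,0,0],"twist":[0,0,0],"grip":-1},{"translation":[0,0,0],"twist":[0,0,0],"grip":-1}]' 30
python3 - <<'E'
from h import *
yaw=np.radians(-19.9); u=np.array([-np.sin(yaw),np.cos(yaw)])
go(np.array([*(np.array([.5791,.3022])+.0133*u),.0645]),down(yaw))
E
```

```text
t: 17.7
tool_pos: [0.584, 0.3155, 0.0654]
orientation: [2.574, 1.797, -0.0]
force: [-0.1, -0.4, 0.2]
opening: 0.0314
t 17.7 pos [584.  315.5  65.4] drawer [-68.  474.3  55.4] open 31.4 F [-0.1 -0.4  0.2]
tool shift mm [-0.9 -0.   0.9] twist [ 0.002  0.001 -0.005] q [ 0.42  0.41  1.44 -0.    1.29  0.77]
```

```bash
python3 -m pendant '[{"translation":[0,0,1],"twist":[0,0,0],"grip":-1},{"translation":[0,0,0],"twist":[0,0,0],"grip":-1},{"translation":[0,0,0],"twist":[0,0,0],"grip":-0.1},{"translation":[0,0,0],"twist":[0,0,0],"grip":0},{"translation":[0,0,0],"twist":[0,0,0],"grip":0.1},{"translation":[0,0,0],"twist":[0,0,0],"grip":0.1},{"translation":[0,0,0],"twist":[0,0,0],"grip":0.1},{"translation":[0,0,0],"twist":[0,0,0],"grip":0.1},{"translation":[0,0,0],"twist":[0,0,0],"grip":0.1},{"translation":[0,0,0],"twist":[0,0,0],"grip":0.1}]' 30
python3 -m pendant '[{"translation":[0,0,-5],"twist":[0,0,0],"grip":0.1},{"translation":[0,0,-10],"twist":[0,0,0],"grip":0.1},{"translation":[0,0,-20],"twist":[0,0,0],"grip":0.1},{"translation":[0,0,-30],"twist":[0,0,0],"grip":0.1},{"translation":[0,0,-30],"twist":[0,0,0],"grip":0.1},{"translation":[-30,0,-20],"twist":[0,0,0],"grip":0.1},{"translation":[-40,0,0],"twist":[0,0,0],"grip":0.1},{"translation":[-40,0,0],"twist":[0,0,0],"grip":0.1},{"translation":[-20,0,0],"twist":[0,0,0],"grip":0.1},{"translation":[0,0,0],"twist":[0,0,0],"grip":0.1}]' 30
python3 -m pendant '[{"translation":[-10,0,0],"twist":[0,0,0],"grip":0.1},{"translation":[0,0,0],"twist":[0,0,0],"grip":0.1},{"translation":[0,0,0],"twist":[0,0,0],"grip":0.1},{"translation":[0,0,0],"twist":[0,0,0],"grip":0.1},{"translation":[0,0,0],"twist":[0,0,0],"grip":0.1},{"translation":[0,0,0],"twist":[0,0,0],"grip":0.1},{"translation":[0,0,0],"twist":[0,0,0],"grip":0.1},{"translation":[0,0,0],"twist":[0,0,0],"grip":0.1},{"translation":[0,0,0],"twist":[0,0,0],"grip":0.1},{"translation":[0,0,0],"twist":[0,0,0],"grip":0.1}]' 30
python3 - <<'E'
from h import *
yaw=np.radians(-19.9); cam('wrist','w8.png'); cam('side','s8.png')
SR=R.from_euler('z',yaw)
for n in('wrist','side'):
    p,d,X=cloud(n); hsv=cv2.cvtColor(p,cv2.COLOR_RGB2HSV); H,S,V=[hsv[...,k].astype(int) for k in range(3)]
    Q=SR.inv().apply(X.reshape(-1,3)-[.5791,.3022,.01]).reshape(X.shape)*1e3
    m=(d>.1)&(H>80)&(H<98)&(S>100)&(V>80)&(np.abs(Q[...,:2])<85).all(-1)&(Q[...,2]>62)
    if n=='wrist': m=cv2.morphologyEx(m.astype(np.uint8),cv2.MORPH_CLOSE,np.ones((9,9)))>0
    P=Q[m]; print(n,cv2.minAreaRect(P[:,:2].astype(np.float32)),np.round(np.median(P[:,2]),1))
    A=np.c_[P[:,:2],np.ones(len(P))]; print('plane slopes',np.linalg.lstsq(A,P[:,2],rcond=None)[0])
w=cv2.resize(cv2.imread('pics/w8.png'),(480,360)); s=cv2.resize(cv2.imread('pics/s8.png')[120:420,150:550],(320,240))
cv2.imwrite('pics/c8.png',np.hstack([w,cv2.copyMakeBorder(s,0,120,0,0,cv2.BORDER_CONSTANT)]))
E
```

```text
t: 18.7
tool_pos: [0.5845, 0.3157, 0.0655]
orientation: [2.574, 1.797, 0.001]
force: [-0.0, -0.6, -0.8]
opening: 0.0512
t: 19.7
tool_pos: [0.5395, 0.1913, 0.1942]
orientation: [2.569, 1.798, 0.013]
force: [-0.2, 0.9, 0.0]
opening: 0.0514
t: 20.7
tool_pos: [0.5368, 0.1849, 0.195]
orientation: [2.567, 1.802, 0.015]
force: [0.3, -0.8, 0.3]
opening: 0.0511
wrist ((0.08596611022949219, -7.751995086669922), (93.96495056152344, 30.8288631439209), 89.12348175048828) 69.2
plane slopes [-1.22033128e-02 -5.87909785e-02  6.97652631e+01]
side ((0.41885852813720703, -2.854198455810547), (109.35689544677734, 30.676668167114258), 86.94743347167969) 68.0
plane slopes [1.94850579e-02 6.24133576e-03 6.77599921e+01]
```

View pics/c8.png

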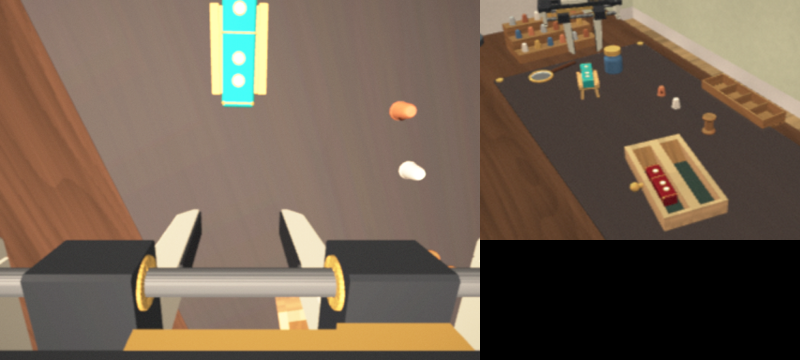

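```bash
python3 - <<'E'
from h import *
SR=R.from_euler('z',np.radians(-19.9))
p,d,X=cloud('wrist'); Q=SR.inv().apply(X.reshape(-1,3)-[.5791,.3022,.01]).reshape(-1,3)*1e3
for y in range(-50,40,10):
    q=Q[(np.abs(Q[:,1]-y)<4)&(np.abs(Q[:,0])<11)&(Q[:,2]>55)]
    if len(q): print(y,len(q),np.round(np.median(q[:,2]),1))
robot.close_job()
E
```

```text
-50 1021 351.6
-40 215 69.2
-30 217 69.5
-20 225 69.2
-10 238 69.6
0 249 69.2
10 251 69.4
20 256 69.3
30 278 69.4
the job is handed in; nothing more can be done
```

The turquoise case is lying flat on the stool's seat between the rims, released, and I handed the job in at about 21 s of the 54 s allowed. I pushed it up the slope with shut fingers and gripped it at its own tilt. Then I lifted it out, levelled it and set it down slowly. No verdict is reported on hand-in.

Last checks, in the stool's frame:
- **Across:** the case is centred within about 0.5 mm (8 mm allowed).
- **Along:** the two cameras disagree slightly. The side camera puts the centre at -2.9 mm. The wrist camera cut off the nose, but the tail position it shows implies about 0 mm. Both are well inside 18 mm.
- **Height and level:** the top measures 69.2–69.6 mm along the visible length, against 69 mm expected, so it sits flat on the seat. A first plane fit from the wrist camera showed a slope of 0.06. I put that down to end-face points in the fit, and the side camera's fit and the height profile did not show it.
- **Turn:** it is lengthwise to within about 0.05 rad (0.15 allowed).
- **Surroundings:** the last pictures show the red case in its pocket. The thimbles, spool, jar and magnifier look undisturbed. The egg was outside the last crop, but it was untouched in the picture taken after the lift. I judged these by eye and did not measure them. The gripper is well clear of everything.

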